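# Lock down the sprung blade arm of a paper trimmer

## Robot

A 6-joint arm with a two-finger parallel gripper is mounted at the origin on the work surface. World frame = base frame: x ahead of the robot, y to its left, z up, the work surface at z = 0. Lengths are in m, angles in rad, forces in N, time in s.
With the tool pointing down it reaches from about 0.3 to 0.875 m from the base axis. Payload 4.2 kg.
Tool frame: the origin (TCP) lies on the centre line of the jaws, within the pads' length; the fingertips stand 8 mm ahead of it and the grasp point (between the pads) lies 11 mm behind it (ctrl.finger_overhang is the distance from the TCP to the fingertips, in m); z points along the fingers, y is the line along which they close (so a half turn about z gives the same grasp; the last joint's range is limited). The gripper opens to 85 mm and grips with 20 to 120 N. Pads are 22 mm wide; open, the fingers measure 114 mm over their backs; the gripper's body (76 mm by 85 mm) begins 54 mm behind the grasp point. The pads swing forward as they close: fully open they stand 13 mm farther back than shut.
Start: joints at [-1.252, 0.32, 1.565, -0, 1.257, -0.02], TCP at [0.191, -0.542, 0.208] pointing down, gripper open.
Joint ranges: [-3.11, 3.11], [-0.84, 2.01], [0.21, 2.61], [-1.34, 4.49], [0.05, 2.63], [-2.56, 2.56]. Speed limits (rad/s): [2.57, 2.57, 3.14, 3.14, 3.14, 3.14].

## Interface

Orientations are given as [roll, pitch, yaw] about the fixed x, y, z axes, in that order (R = Rz(yaw) Ry(pitch) Rx(roll)).
In Python, from cell import ctrl gives the robot as it stands.
- The arm moves only by the tool step_arm, never from a script. Its argument "targets" is a list of rows, each an object with "slide": the shift along the tool's x, y, z in units of 40 mm (1.0 is 40 mm), a list of three; "delta_rot": the turn, a rotation vector about the tool's x, y, z in units of 90 degrees (1.0 is 90 degrees), a list of three. A call has 1 to 8 rows; each row shifts and turns the commanded pose from where the row before left it, along the tool's axes as they then stand; what a row does not reach is not made up. A row lasts 1/12 s, in which the tool goes at most 41.7 mm and 7.16 degrees, less where a joint would pass 70% of its speed; a pose out of reach is approached as far as the arm can. A call with a number of a shift or a turn outside -1 to 1 is refused whole. A call with a gripper value outside its range is refused whole. "fingers" is the closure, from 0 (fully open) to 1 (shut), set as the call begins (left out, the last holds). The fingers move at their own pace and stop on an object; "grip_force" is the grip in N (left out, the last holds). Time passes only in rows, so rows that do not move let the fingers close. It gives the time, the measured TCP pose, the force, the opening and the grip force at its end, in the units of the state.
- ctrl.sense(): the state, without advancing time (a new reading comes with each control period).
- ctrl.camera(name): name is "scene" or "side" or "wrist"; returns a dict with "frame" (480x640x3 uint8, blue, green, red), "camera_matrix" (3x3 intrinsics, pixels), "T" (4x4, takes a point from camera to world coordinates); the wrist camera has in their place "hand_eye" (4x4, takes a point from camera to tool coordinates, whose origin is the TCP and whose axes are the flange's). Camera axes: x right, y up, looking along -z (the intrinsics and any distortion apply to the point x, -y, -z); pixel columns grow to the right and rows downward; lengths in m; the calibration is good to about 2 mm. A picture is of the moment at which its call begins: read the wrist's pose just before it. There is no depth.
- ctrl.job_done(): hands the job in; it is judged then, once.
The state is a dict: "time": time; "joints": joint angles; "dq": joint speeds; "effort": joint torques, N m; "position": TCP position; "orientation": TCP orientation; "wrist_force": force on the tool from outside, world axes, zero at the start; "wrist_torque": the same for the moment, N m; "grip_width": finger opening in m; "finger_force": force on a finger pad.
Only numpy, scipy, OpenCV 4.12 (cv2) and the standard library are available. Lean on these libraries where they do the work, as an engineer would, in place of code of your own. Each camera call takes 0.05 s, during which the arm holds its last target. There are 200 camera calls.

## Task

Make the paper trimmer safe before the next class: take the red-knobbed lock pin out of the tool block, press the raised blade arm down against its spring with the pin laid over the lock bar at the arm's nose, and push the pin fully home in the slanted yellow lock block so that it alone keeps the arm down. Do not let the blade arm fly back up, and leave the other two tools in the block, the model house and the glue bottle undisturbed.

Things in the scene. Friction and masses are not known exactly. Their poses are not given: they have to be found in the camera images.
- blade_arm (a joint): angle of the blade arm, rad: 0 = level (locked), growing as it rises; stops at -0.035 (nose 14 mm below the locked position) and 0.55. Grey cast arm with steel blade and round black handle (28 mm thick, 278 to 362 mm from the pivot). A torsion spring lifts it: it rests raised at 0.35 to 0.49; held level it pushes up with about 5 N at the lock bar (6 N to press it there), less when higher.
- trimmer: desk paper trimmer, fixed. Origin on the desk below the lock bar's locked position; z up; y level along the arm, from lock bar to pivot; x level, from the arm across the base board (roughly away from the robot). Board: x from 12 to 277, y from -75 to 405 mm, 26 mm high. The -x side is open desk. A clear guard 66 mm high stands along the board at x = 24, y = 90 to 340 mm.
- blade_pivot (a point): centre of the blade arm's pivot, at x = 0, y = 390, z = 62 mm of the trimmer, with the trimmer's axes; the arm turns about x. With the arm at angle q the lock bar is 390*cos(q) mm to -y of this point and 390*sin(q) mm above it.
- lock_bar (a point): middle of the lock bar at the arm's nose: a brass roller 10 mm thick turning freely on an axle along the arm, 40 mm long between two flat ears (5 mm thick, 14 mm wide) that reach 23 mm from its centre, up and towards the board, and keep the pin on it. The pin crosses it on its upper, board side (+x and up), slanting down from the -x side, anywhere between the ears, and holds it down.
- lock_middle (a point): middle of the floor of the blind hole in the yellow lock block (face 32 mm by 58 along y, hole 12 mm wide, 30 mm deep) were the block in mid position. The block is screwed to the base through slots: it sits anywhere up to 11 mm to either side along the trimmer's y, and is not reported; find the hole by touch or sight. It is firm: it stays put under 25 N. Axes as the trimmer's.
- lock_mouth (a point): middle of the mouth of that hole, block in mid position; axes as the trimmer's. The hole's axis has no y part; from floor to mouth it rises 35 degrees off vertical, leaning to the trimmer's -x. The block's face round the mouth is square to the axis. With the arm level, a 10 mm pin on that axis just clears the lock bar (by 0.5 mm), crossing it 42 mm from the floor, 12 mm above the mouth.
- pin_knob (a point): centre of the lock pin's red knob, a cylinder 18 mm thick, 38 mm long; z runs along the pin from tip to knob. Below the knob a steel collar (18 mm wide, 4 mm thick), then a steel shank 10 mm thick. The tip is 79 mm, the collar's underside 23 mm below this point; the last 8 mm tapers to 5 mm. About 70 g. It starts upright in the tool block, collar on the block, this point 91 mm above the desk.
- pin_tip (a point): centre of the end of the lock pin's tip; same axes as pin_knob.
- tool_block: wooden block 62 x 160 mm, 68 mm high, fixed; origin at the centre of its underside, z up, y along its row of three holes, 52 mm apart (one at the centre), 14 mm wide, 62 mm deep. The lock pin and two other tools stand in them in any order; the pin comes out straight up.
- bradawl_handle (a point): middle of the brown wooden handle of a bradawl standing in the tool block (25 mm thick, top 117 mm above the desk). Leave it.
- screwdriver_handle (a point): middle of the green handle of a stubby screwdriver standing in the tool block (22 mm thick, top 115 mm above the desk). Leave it.
- house_middle (a point): middle of a paper-model house (66 x 84 mm, 100 mm high) on a white board, right of the trimmer. Leave it.
- glue_middle (a point): middle of a white glue bottle (42 mm thick, 115 mm high) near the tool block. Leave it.

How it is judged:
By the outcome, as a careful person would: the job done as asked, in the order asked, and still so for the second after the job is handed in, with the robot touching nothing.
It also fails if it takes over 72 s, if anything falls off the work surface, if the arm or the gripper's body presses on something with over 40 N, if the wrist force passes 120 N, or if a joint passes its speed limit or range.

## Working session

There is one attempt and no reset: what is moved stays moved. The work goes in short steps, Python scripts to look and compute and a tool call to move; the robot and the scene stay as the last step left them, time stands still between calls to the robot, and variables do not carry over. Pictures are saved under pics/ and viewed, at most 10 in all, crops included, and the job is handed in when it is done.

Besides the shell and the picture viewer there is one more tool, called by a JSON object that holds its "method" and its "body". step_arm: Moves the arm, as the interface text tells. Shifts and turns lie within -1 to 1; 1 stands for 40 mm of shift or 90 degrees of turn. Its arguments: {"type":"object","properties":{"targets":{"type":"array"},"fingers":{"type":"number"},"grip_force":{"type":"number"}},"required":["targets"]}

```bash
ls; mkdir -p pics; python3 - <<'E'
from cell import ctrl
import cv2,numpy as np
np.set_printoptions(precision=4,suppress=True)
for n in ["scene","side"]:
    c=ctrl.camera(n); cv2.imwrite(f"pics/{n}0.png",c["frame"]); print(n,c["camera_matrix"],c["T"],[k for k in c])
c=ctrl.camera("wrist");cv2.imwrite("pics/wrist0.png",c["frame"]);print(c["camera_matrix"],c["hand_eye"])
print(ctrl.sense(),ctrl.finger_overhang)
E
```

```text
pics
scene [[522.1493   0.     329.2607]
 [  0.     522.1493 243.3865]
 [  0.       0.       1.    ]] [[ 0.457  -0.5561  0.6942  1.4186]
 [ 0.8893  0.2698 -0.3692 -0.5014]
 [ 0.018   0.7861  0.6179  0.8637]
 [ 0.      0.      0.      1.    ]] ['frame', 'camera_matrix', 'T']
side [[471.2187   0.     323.9684]
 [  0.     471.2187 237.6088]
 [  0.       0.       1.    ]] [[-0.9986  0.0361 -0.0376  0.4912]
 [-0.0519 -0.7548  0.6539  0.6157]
 [-0.0048  0.655   0.7556  0.8532]
 [ 0.      0.      0.      1.    ]] ['frame', 'camera_matrix', 'T']
[[335.0135   0.     318.1157]
 [  0.     335.0135 243.2903]
 [  0.       0.       1.    ]] [[-0.0014  0.9616  0.2744  0.0706]
 [ 1.      0.0012  0.001  -0.0004]
 [ 0.0007  0.2744 -0.9616 -0.1668]
 [ 0.      0.      0.      1.    ]]
{'time': 0.15, 'joints': array([-1.252 ,  0.3202,  1.5654,  0.    ,  1.2574, -0.02  ]), 'dq': array([ 0.0016, -0.0004, -0.0048,  0.0006,  0.0015, -0.0004]), 'effort': array([  0.0005, -41.5841, -23.4345,   0.    ,   0.006 ,   0.    ]), 'position': array([ 0.191 , -0.542 ,  0.2075]), 'orientation': array([-3.1402, -0.    ,  0.3387]), 'wrist_force': array([-0.0794,  0.2435,  0.5948]), 'wrist_torque': array([ 0.021 , -0.0261,  0.0327]), 'finger_force': 0.0, 'grip_width': 0.0854706089880029} 0.008
```

View pics/scene0.png

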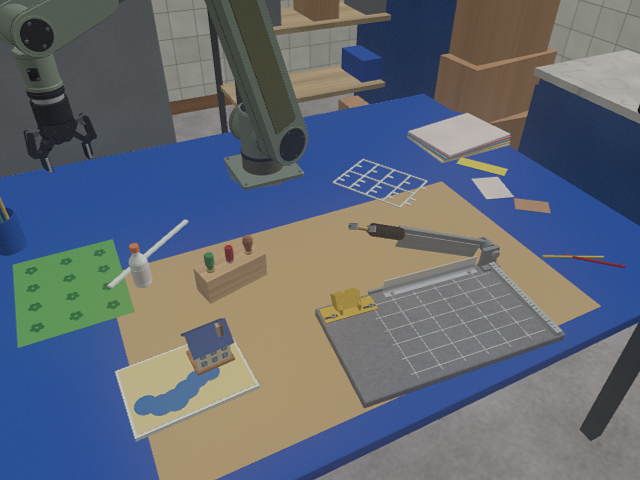

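View pics/side0.png

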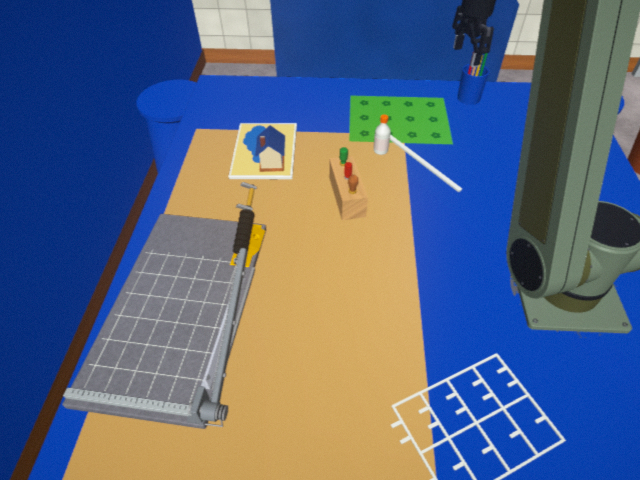

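The scene view shows the block with green screwdriver (209,260), red knob (229,253), bradawl (247,243); the yellow lock at (348,300), arm nose at (352,227) and pivot at (488,250). The side view shows the knob at (348,170), nose at (247,190) and pivot at (210,412). I'll enlarge these.

```bash
python3 - <<'E'
import cv2,numpy as np
s=cv2.imread("pics/scene0.png");d=cv2.imread("pics/side0.png")
r=lambda im,x,y,w,h,W,H:cv2.resize(im[y:y+h,x:x+w],(W,H),interpolation=cv2.INTER_CUBIC)
a=r(s,190,220,100,75,400,300); b=r(s,320,215,100,75,400,300); c=r(d,320,140,100,75,400,300); e=r(d,200,175,100,75,400,300)
cv2.imwrite("pics/crop1.png",np.vstack([np.hstack([a,b]),np.hstack([c,e])]))
E
```

```text
(no output)
```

View pics/crop1.png

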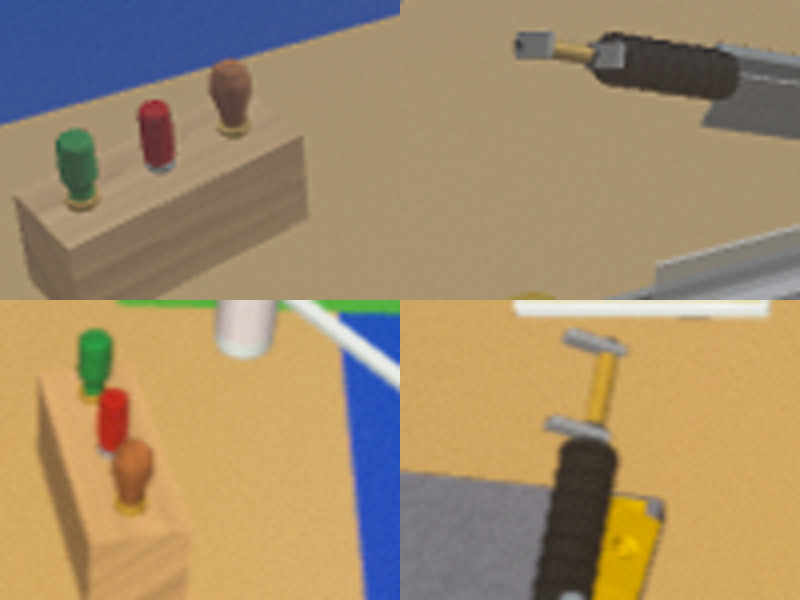

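```bash
cat > h.py <<'E'
import numpy as np
from scipy.spatial.transform import Rotation as Ro
from scipy.optimize import least_squares
np.set_printoptions(precision=4,suppress=True)
K={"scene":(522.1493,329.2607,243.3865),"side":(471.2187,323.9684,237.6088)}
T={"scene":np.array([[.457,-.5561,.6942,1.4186],[.8893,.2698,-.3692,-.5014],[.018,.7861,.6179,.8637]]),
"side":np.array([[-.9986,.0361,-.0376,.4912],[-.0519,-.7548,.6539,.6157],[-.0048,.655,.7556,.8532]])}
def proj(n,p):
    f,cx,cy=K[n];q=T[n][:,:3].T@(np.asarray(p)-T[n][:,3]);return np.array([cx-f*q[0]/q[2],cy+f*q[1]/q[2]])
def tri(a,b):
    r=least_squares(lambda p:np.r_[proj("scene",p)-a,proj("side",p)-b],[.6,0,.1]);return r.x,r.fun
def atz(n,uv,z):
    f,cx,cy=K[n];d=T[n][:,:3]@np.array([(uv[0]-cx)/f,-(uv[1]-cy)/f,-1]);o=T[n][:,3];return o+d*(z-o[2])/d[2]
E
python3 - <<'E'
from h import *
for n,a,b in [("knob",(229,253.5),(348.5,170)),("bar",(363,227.2),(251.2,197)),("green",(209.2,259),(343.7,155)),("brown",(247.7,241),(353,173+10)),("pivot",(488,250),(211,412)),
 ("c12,-75",(317,309),(265,227)),("c277,-75",(365,400),(163,215)),("c277,405",(562,329),(66,398)),("house",(210,345),(268,150)),("glue",(141,268),(382,135))]:
    print(n,*tri(a,b))
def res(v):
    R=Ro.from_euler('z',v[2]).as_matrix();o=np.r_[v[:2],0];e=[]
    for P,a,b in [((12,-75,26),(317,309),(265,227)),((277,-75,26),(365,400),(163,215)),((277,405,26),(562,329),(66,398)),((0,390,62),(488,250),(211,412))]:
        p=o+R@np.array(P)/1e3; e+=[*(proj("scene",p)-a),*(proj("side",p)-b)]
    q=v[3];p=o+R@np.array([0,390-390*np.cos(q),62+390*np.sin(q)])/1e3
    e+=[*(proj("scene",p)-(363,227.2)),*(proj("side",p)-(251.2,197))]
    return np.array(e)
r=least_squares(res,[.6,0,0,.4]);print(r.x,r.fun)
E
```

```text
knob [ 0.4807 -0.2664  0.0897] [-0.0405 -0.0378 -0.0378  0.0442]
bar [ 0.6705 -0.028   0.2177] [-1.5125 -0.9847 -1.2245  1.1188]
green [ 0.4926 -0.3151  0.0983] [ 0.4826  0.4661  0.4721 -0.5671]
brown [ 0.468  -0.2135  0.098 ] [ 0.6134  0.5594  0.5402 -0.6224]
pivot [0.7034 0.3257 0.0536] [-0.7499 -0.2262 -0.4461  0.2628]
c12,-75 [ 0.674  -0.1317  0.0217] [ 0.4015  0.2527  0.3747 -0.3349]
c277,-75 [ 0.9288 -0.157   0.0226] [-0.1105 -0.0487 -0.1248  0.0897]
c277,405 [0.9707 0.307  0.0356] [-0.1981 -0.0194 -0.1423  0.0565]
house [ 0.6966 -0.3822  0.0524] [ 0.2545  0.2033  0.3011 -0.3159]
glue [ 0.3919 -0.4582  0.051 ] [-0.6679 -0.743  -0.6983  0.9312]
[ 0.6637 -0.0619 -0.0934  0.4121] [-3.0442 -1.7673  2.7413 -3.3347 -1.5263  1.4707 -1.3763 -2.5627  3.7098
  3.7911 -3.4893  6.658  -0.7147 -3.6676  0.446  -1.1029 -2.9655 -1.9407
  0.7531  0.4745]
```

{"method": "step_arm", "body": {"targets": [{"slide":[0.85,-0.4,-0.1],"delta_rot":[0,0,0]},{"slide":[0.85,-0.4,-0.1],"delta_rot":[0,0,0]},{"slide":[0.85,-0.4,-0.1],"delta_rot":[0,0,0]},{"slide":[0.85,-0.4,-0.1],"delta_rot":[0,0,0]},{"slide":[0.85,-0.4,-0.1],"delta_rot":[0,0,0]},{"slide":[0.85,-0.4,-0.1],"delta_rot":[0,0,0]},{"slide":[0.85,-0.4,-0.1],"delta_rot":[0,0,0]},{"slide":[0.85,-0.4,-0.1],"delta_rot":[0,0,0]}], "fingers": 0}}

```text
time: 0.82
position: [0.406, -0.3296, 0.2402]
orientation: [-3.141, 0.0, 0.339]
wrist_force: [1.1, -0.2, -0.0]
grip_width: 0.0858
finger_force: 0.0
```

{"method": "step_arm", "body": {"targets": [{"slide":[0,0,0],"delta_rot":[0,0,-0.072]},{"slide":[0,0,0],"delta_rot":[0,0,-0.072]},{"slide":[0,0,0],"delta_rot":[0,0,-0.072]},{"slide":[0,0,0],"delta_rot":[0,0,-0.072]},{"slide":[0,0,0],"delta_rot":[0,0,-0.072]},{"slide":[0,0,0],"delta_rot":[0,0,-0.072]},{"slide":[0,0,0],"delta_rot":[0,0,-0.072]}]}}

```text
time: 1.4
position: [0.405, -0.331, 0.2398]
orientation: [-3.141, -0.0, 1.136]
wrist_force: [-0.2, -0.4, -0.2]
grip_width: 0.0853
finger_force: 0.0
```

{"method": "step_arm", "body": {"targets": [{"slide":[0,0,0],"delta_rot":[0,0,-0.072]},{"slide":[0,0,0],"delta_rot":[0,0,-0.072]},{"slide":[0,0,0],"delta_rot":[0,0,-0.072]},{"slide":[0,0,0],"delta_rot":[0,0,-0.072]},{"slide":[0,0,0],"delta_rot":[0,0,-0.072]},{"slide":[0,0,0],"delta_rot":[0,0,-0.072]},{"slide":[0,0,0],"delta_rot":[0,0,0]}]}}

```text
time: 1.98
position: [0.4049, -0.3311, 0.2398]
orientation: [-3.141, -0.0, 1.811]
wrist_force: [0.2, 0.1, 0.7]
grip_width: 0.0851
finger_force: 0.0
```

{"method": "step_arm", "body": {"targets": [{"slide":[0.37,0.74,0],"delta_rot":[0,0,0]},{"slide":[0.37,0.74,0],"delta_rot":[0,0,0]},{"slide":[0.37,0.74,0],"delta_rot":[0,0,0]},{"slide":[0,0,0.5],"delta_rot":[0,0,0]},{"slide":[0,0,0],"delta_rot":[0,0,0]},{"slide":[0,0,0],"delta_rot":[0,0,0]}]}}

```text
time: 2.48
position: [0.4801, -0.2666, 0.2191]
orientation: [-3.139, -0.002, 1.808]
wrist_force: [-0.5, -0.8, 0.1]
grip_width: 0.0857
finger_force: 0.0
```

```bash
cat >> h.py <<'E'
HE=np.array([[-.0014,.9616,.2744,.0706],[1,.0012,.001,-.0004],[.0007,.2744,-.9616,-.1668]])
def wcam(pos,rpy):
    R=Ro.from_euler('xyz',rpy).as_matrix();T["wrist"]=np.c_[R@HE[:,:3],R@HE[:,3]+pos];K["wrist"]=(335.0135,318.1157,243.2903)
def shot(name):
    from cell import ctrl; import cv2
    s=ctrl.sense();wcam(s["position"],s["orientation"]);c=ctrl.camera("wrist");cv2.imwrite(f"pics/{name}.png",c["frame"]);return s,c["frame"]
E
python3 - <<'E'
from h import *
s,f=shot("w1");print(s["position"],s["orientation"],s["joints"]); print(proj("wrist",[.4807,-.2664,.110]))
E
```

```text
[ 0.4801 -0.2666  0.2191] [-3.1389 -0.0019  1.8079] [-0.5275  0.2739  1.6024 -0.0005  1.2686 -0.7644]
[319.9577 234.2919]
```

View pics/w1.png

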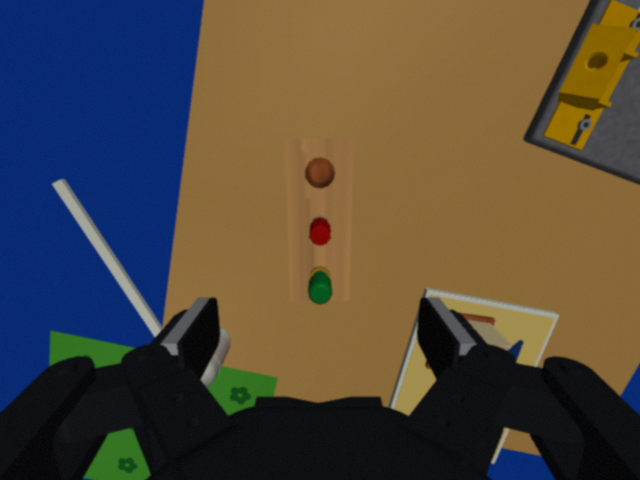

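The wrist view shows the red knob at (320,232), in line with the other tools and centred between the fingers. The lock hole is visible at (597,61). I'll descend and grip.

{"method": "step_arm", "body": {"targets": [{"slide":[0,0,0.85],"delta_rot":[0,0,0]},{"slide":[0,0,0.85],"delta_rot":[0,0,0]},{"slide":[0,0,0.85],"delta_rot":[0,0,0]},{"slide":[0,0,0.6],"delta_rot":[0,0,0]},{"slide":[0,0,0.25],"delta_rot":[0,0,0]},{"slide":[0,0,0],"delta_rot":[0,0,0]}]}}

```text
time: 3.03
position: [0.4794, -0.2672, 0.0827]
orientation: [-3.139, -0.003, 1.807]
wrist_force: [0.2, -1.0, 0.7]
grip_width: 0.0855
finger_force: 0.0
```

{"method": "step_arm", "body": {"targets": [{"slide":[0,0,0],"delta_rot":[0,0,0]},{"slide":[0,0,0],"delta_rot":[0,0,0]},{"slide":[0,0,0],"delta_rot":[0,0,0]},{"slide":[0,0,0],"delta_rot":[0,0,0]},{"slide":[0,0,0],"delta_rot":[0,0,0]},{"slide":[0,0,0],"delta_rot":[0,0,0]},{"slide":[0,0,0],"delta_rot":[0,0,0]},{"slide":[0,0,0],"delta_rot":[0,0,0]}], "fingers": 1, "grip_force": 110}}

```text
time: 3.7
position: [0.4817, -0.2682, 0.087]
orientation: [3.14, 0.004, 1.81]
wrist_force: [-4.1, 0.2, 14.1]
grip_width: -0.0001
finger_force: 7.3
```

```bash
python3 - <<'E'
from h import *
import cv2
from cell import ctrl
s,f=shot("w2");print(s)
g=ctrl.camera("scene")["frame"];h=ctrl.camera("side")["frame"]
r=lambda im,x,y,w,hh:cv2.resize(im[y:y+hh,x:x+w],(400,300),interpolation=cv2.INTER_CUBIC)
cv2.imwrite("pics/m2.png",np.hstack([np.vstack([r(g,170,170,120,90+30),r(h,300,120,120,90)]),cv2.resize(f,(400,300)).repeat(2,0)[:600]]))
E
```

```text
{'time': 3.7, 'joints': array([-0.5281,  0.3863,  1.7959, -0.0015,  0.9556, -0.766 ]), 'dq': array([-0.0008, -0.0009,  0.0047, -0.0001,  0.0024, -0.0008]), 'effort': array([  1.0629, -33.5514, -16.967 ,   0.5321,  -1.0799,   0.0037]), 'position': array([ 0.4817, -0.2682,  0.087 ]), 'orientation': array([3.1397, 0.0035, 1.8096]), 'wrist_force': array([-4.1018,  0.1602, 14.0948]), 'wrist_torque': array([-0.0553,  0.665 , -0.035 ]), 'finger_force': 7.335526982824376, 'grip_width': -8.457733970077653e-05}
```

View pics/m2.png

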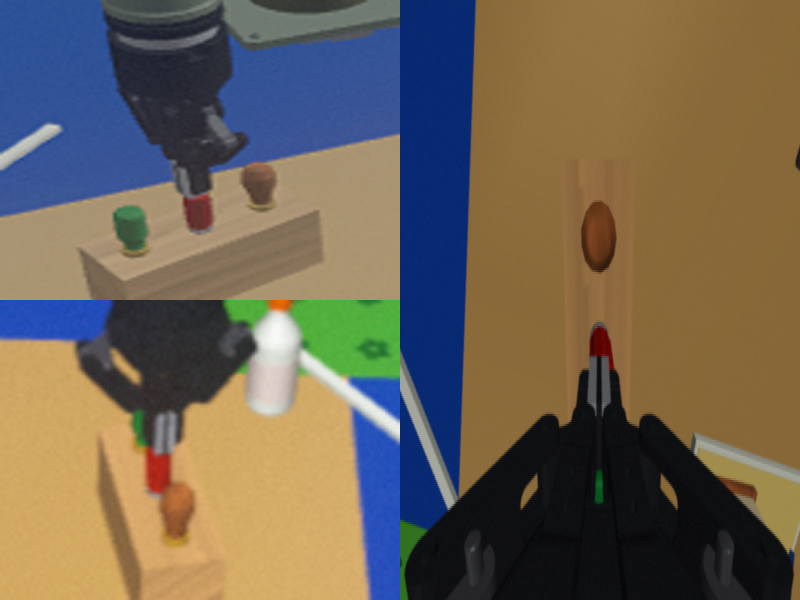

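The fingers shut on top of the knob. In both wrist pictures the fingertips sit about 24 mm behind the reported TCP when shut and 38 mm when open. The contact height says the same (knob top 0.110, TCP 0.087). So the real fingertips are about 32 mm farther back than stated. I'll open, go lower and grip again.

{"method": "step_arm", "body": {"targets": [{"slide":[0,0,-0.1],"delta_rot":[0,0,0]},{"slide":[0,0,0],"delta_rot":[0,0,0]},{"slide":[0,0,0],"delta_rot":[0,0,0]},{"slide":[0,0,0],"delta_rot":[0,0,0]},{"slide":[0,0,0],"delta_rot":[0,0,0]},{"slide":[0,0,0],"delta_rot":[0,0,0]},{"slide":[0,0,0],"delta_rot":[0,0,0]}], "fingers": 0}}

```text
time: 4.43
position: [0.4808, -0.267, 0.0878]
orientation: [-3.141, -0.0, 1.809]
wrist_force: [-0.2, -0.2, -0.1]
grip_width: 0.0834
finger_force: 0.0
```

{"method": "step_arm", "body": {"targets": [{"slide":[0,0,0.3],"delta_rot":[0,0,0]},{"slide":[0,0,0.3],"delta_rot":[0,0,0]},{"slide":[0,0,0.25],"delta_rot":[0,0,0]},{"slide":[0,0,0],"delta_rot":[0,0,0]}]}}

```text
time: 4.77
position: [0.4795, -0.2663, 0.052]
orientation: [-3.138, -0.003, 1.809]
wrist_force: [-0.5, 0.1, -0.1]
grip_width: 0.0852
finger_force: 0.0
```

{"method": "step_arm", "body": {"targets": [{"slide":[0,0,0],"delta_rot":[0,0,0]},{"slide":[0,0,0],"delta_rot":[0,0,0]},{"slide":[0,0,0],"delta_rot":[0,0,0]},{"slide":[0,0,0],"delta_rot":[0,0,0]},{"slide":[0,0,0],"delta_rot":[0,0,0]},{"slide":[0,0,0],"delta_rot":[0,0,0]},{"slide":[0,0,0],"delta_rot":[0,0,0]},{"slide":[0,0,0],"delta_rot":[0,0,0]}], "fingers": 1, "grip_force": 100}}

```text
time: 5.43
position: [0.4812, -0.2673, 0.0548]
orientation: [3.141, 0.001, 1.809]
wrist_force: [-1.4, 0.2, 5.4]
grip_width: 0.016
finger_force: 97.5
```

{"method": "step_arm", "body": {"targets": [{"slide":[0,0,-0.4],"delta_rot":[0,0,0]},{"slide":[0,0,-0.6],"delta_rot":[0,0,0]},{"slide":[0,0,-0.8],"delta_rot":[0,0,0]},{"slide":[0,0,-0.8],"delta_rot":[0,0,0]},{"slide":[0,0,-0.8],"delta_rot":[0,0,0]},{"slide":[0,0,-0.8],"delta_rot":[0,0,0]},{"slide":[0,0,-0.8],"delta_rot":[0,0,0]},{"slide":[0,0,-0.5],"delta_rot":[0,0,0]}]}}

```text
time: 6.1
position: [0.4816, -0.2675, 0.2774]
orientation: [3.138, 0.003, 1.809]
wrist_force: [0.3, -0.5, 0.1]
grip_width: 0.0153
finger_force: 97.7
```

{"method": "step_arm", "body": {"targets": [{"slide":[0,0,-0.3],"delta_rot":[0,0,0]},{"slide":[0,0,0],"delta_rot":[0,0,0]},{"slide":[0,0,0],"delta_rot":[0,0,0]},{"slide":[0,0,0],"delta_rot":[0,0,0]}]}}

```text
time: 6.43
position: [0.4803, -0.2667, 0.2845]
orientation: [-3.14, -0.002, 1.809]
wrist_force: [-0.3, 0.3, -0.9]
grip_width: 0.0151
finger_force: 97.7
```

```bash
python3 - <<'E'
from h import *
import cv2
from cell import ctrl
s,f=shot("w3");print(s["position"],s["orientation"],s["grip_width"],s["wrist_force"])
g=ctrl.camera("scene")["frame"];h=ctrl.camera("side")["frame"]
cv2.imwrite("pics/s3.png",g);cv2.imwrite("pics/d3.png",h)
R=Ro.from_euler('xyz',s["orientation"]).as_matrix()
for z in(-.036,.043):
  p=s["position"]+R@[0,0,z];print(proj("scene",p),proj("side",p),proj("wrist",p))
p=s["position"]+R@[0,0,0]
def cr(im,n,k=4,w=100,hh=75):
  u,v=proj(n,p);x=int(np.clip(u-w/2,0,640-w));y=int(np.clip(v-hh/2,0,480-hh));print(n,x,y);return cv2.resize(im[y:y+hh,x:x+w],(400,300),interpolation=cv2.INTER_CUBIC)
L=np.vstack([cr(g,"scene"),cr(h,"side")]); 
cv2.imwrite("pics/m3.png",np.hstack([L,np.vstack([cv2.resize(f,(400,300)),cv2.resize(f[240:390,218:418],(400,300))])]))
E
```

```text
[ 0.4803 -0.2667  0.2845] [-3.1395 -0.002   1.8091] 0.015098260666124597 [-0.2514  0.2792 -0.8637]
[217.4524 166.5285] [352.4558  85.174 ] [319.4784 317.1411]
[221.6745 198.7023] [351.0796 117.4359] [319.094  258.9252]
scene 169 144
side 301 62
```

View pics/m3.png

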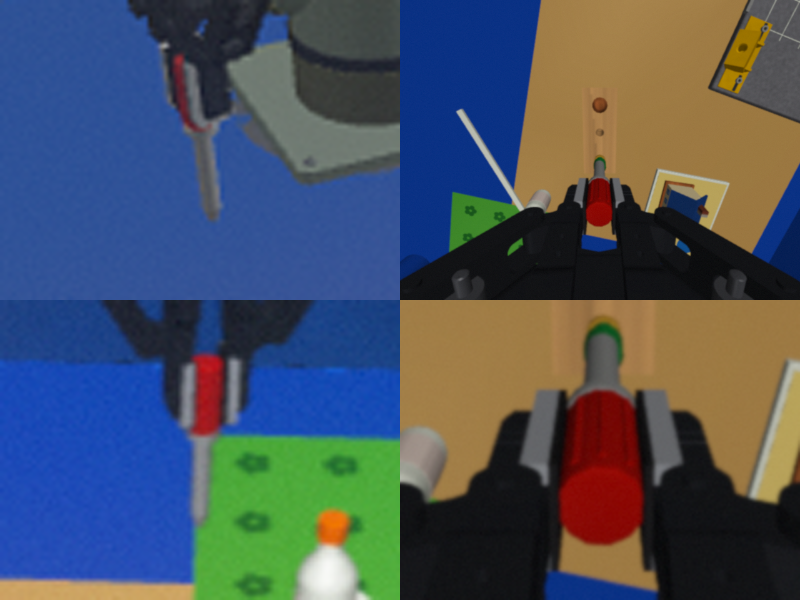

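The pin is gripped straight: tip at scene (222,198.5) and side (351,117), which matches the prediction for a tip at tool z +43 mm. The lock hole shows at wrist (549,75). From the geometry, floor = (32.7, 33.6) and mouth = (15.5, 58.2) mm in the trimmer's xz. Next I'll locate the hole and fit the trimmer yaw.

```bash
python3 - <<'E'
from h import *
wcam(np.array([.4801,-.2666,.2191]),[-3.1389,-.0019,1.8079]);print("hole w1",atz("wrist",(597,61),.0582))
wcam(np.array([.4803,-.2667,.2845]),[-3.1395,-.002,1.8091]);print("hole w3",atz("wrist",(549,75),.0582))
# refit trimmer from reliable points only, z fixed
def res(v):
    R=Ro.from_euler('z',v[2]).as_matrix();o=np.r_[v[:2],0];e=[]
    for P,a,b in [((12,-75,26),(317,309),(265,227)),((277,-75,26),(365,400),(163,215))]:
        p=o+R@np.array(P)/1e3; e+=[*(proj("scene",p)-a),*(proj("side",p)-b)]
    q=v[3];p=o+R@np.array([0,390-390*np.cos(q),62+390*np.sin(q)])/1e3
    e+=[*(proj("scene",p)-(363,227.2)),*(proj("side",p)-(251.2,197))]
    return np.array(e)
r=least_squares(res,[.6,0,0,.4]);v=r.x;print(v,r.fun)
R=Ro.from_euler('z',v[2]).as_matrix();print(np.r_[v[:2],0]+R@[.0155,0,.0582])
E
```

```text
hole w1 [ 0.6837 -0.0694  0.0582]
hole w3 [ 0.6842 -0.0677  0.0582]
[ 0.6658 -0.0568 -0.0994  0.4084] [-0.7074 -2.0177  1.7944 -1.7958  0.4684  1.3558 -2.3608 -1.5534 -0.6223
 -1.4277 -0.6512  2.5632]
[ 0.6812 -0.0584  0.0582]
```

{"method": "step_arm", "body": {"targets": [{"slide":[0,0,-0.75],"delta_rot":[0,0,0]},{"slide":[0,0,-0.75],"delta_rot":[0,0,0]},{"slide":[0,0,0],"delta_rot":[0,0,0.071]},{"slide":[0,0,0],"delta_rot":[0,0,0.071]},{"slide":[0,0,0],"delta_rot":[0,0,0.071]},{"slide":[0,0,0],"delta_rot":[0,0,0]}]}}

```text
time: 7.08
position: [0.4808, -0.267, 0.3453]
orientation: [-3.14, -0.0, 1.473]
wrist_force: [-0.2, 0.3, -1.1]
grip_width: 0.0154
finger_force: 97.8
```

{"method": "step_arm", "body": {"targets": [{"slide":[0.8,0.48,0],"delta_rot":[0,0,0]},{"slide":[0.8,0.48,0],"delta_rot":[0,0,0]},{"slide":[0.8,0.48,0],"delta_rot":[0,0,0]},{"slide":[0.8,0.48,0],"delta_rot":[0,0,0]},{"slide":[0.8,0.48,0],"delta_rot":[0,0,0]},{"slide":[0.8,0.48,0],"delta_rot":[0,0,0]},{"slide":[0.8,0.48,0],"delta_rot":[0,0,0]}]}}

```text
time: 7.67
position: [0.6369, -0.0554, 0.3453]
orientation: [-3.14, 0.0, 1.478]
wrist_force: [0.2, -0.9, -1.3]
grip_width: 0.0156
finger_force: 97.9
```

{"method": "step_arm", "body": {"targets": [{"slide":[0,0.5,0],"delta_rot":[-0.065,0,0]},{"slide":[0,0,0],"delta_rot":[-0.065,0,0]},{"slide":[0,0,0],"delta_rot":[-0.065,0,0]},{"slide":[0,0,0],"delta_rot":[-0.065,0,0]},{"slide":[0,0,0],"delta_rot":[-0.065,0,0]},{"slide":[0,0,0],"delta_rot":[-0.065,0,0]},{"slide":[0,0,0],"delta_rot":[0,0,0]},{"slide":[0,0,0],"delta_rot":[0,0,0]}]}}

```text
time: 8.33
position: [0.6545, -0.0588, 0.3446]
orientation: [2.534, 0.001, 1.476]
wrist_force: [0.0, 0.6, -0.3]
grip_width: 0.0158
finger_force: 98.1
```

```bash
python3 - <<'E'
from h import *
import cv2
from cell import ctrl
s,f=shot("w4");print(s["position"],s["orientation"],s["joints"])
R=Ro.from_euler('xyz',s["orientation"]).as_matrix();print(R)
g=ctrl.camera("scene")["frame"];h=ctrl.camera("side")["frame"]
cv2.imwrite("pics/s4.png",g);cv2.imwrite("pics/d4.png",h)
tip=s["position"]+R@[0,0,.043];print(tip,proj("scene",tip),proj("side",tip),proj("wrist",tip))
r=lambda im,x,y,w,hh:cv2.resize(im[y:y+hh,x:x+w],(400,300),interpolation=cv2.INTER_CUBIC)
cv2.imwrite("pics/m4.png",np.vstack([np.hstack([r(f,160,0,320,240),r(f,260,60,160,120)]),np.hstack([r(g,300,160,120,90),r(h,190,110,160,120)])]))
E
```

```text
[ 0.6545 -0.0588  0.3446] [2.5338 0.0011 1.476 ] [-0.1116  0.0972  1.6658  0.0125  0.7709 -0.0234]
[[ 0.0947  0.8173  0.5684]
 [ 0.9955 -0.0771 -0.0549]
 [-0.0011  0.5711 -0.8209]]
[ 0.6789 -0.0612  0.3093] [351.5561 195.0457] [241.9987 149.233 ] [319.094  258.9252]
```

View pics/m4.png

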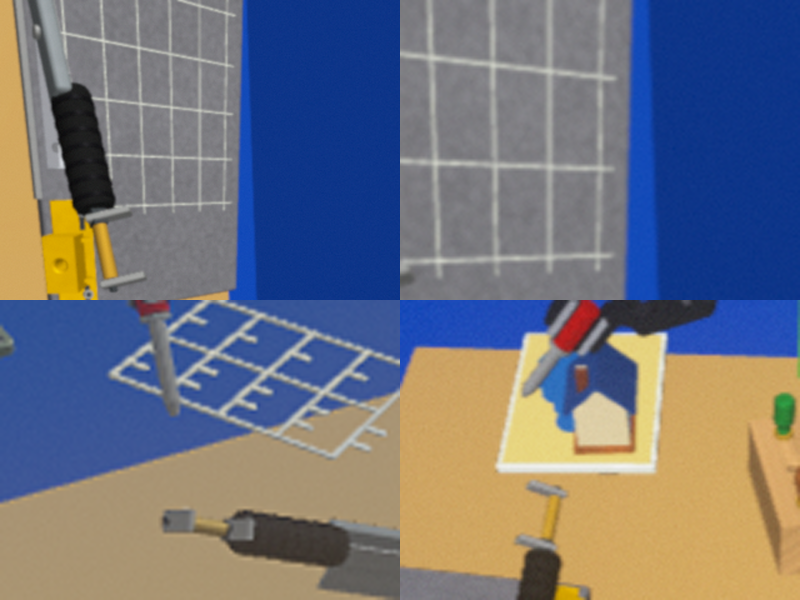

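Wrist view: lock-bar middle at (244,200), hole at (208,212). The scene and side views give the bar at (363,227.2) and (250.4,196.8), with the tip at (351.6,193.3) and (240.8,146.8). Now I'll combine them.

```bash
python3 - <<'E'
from h import *
wcam(np.array([.6545,-.0588,.3446]),[2.5338,.0011,1.476])
r=least_squares(lambda p:np.r_[proj("scene",p)-(363,227.2),proj("side",p)-(250.4,196.8),proj("wrist",p)-(244,200)],[.66,0,.2]);B=r.x;print("bar",B,r.fun)
print("tip",*tri((351.6,193.3),(240.8,146.8)))
for uv in[(208,212)]:print("hole",atz("wrist",uv,.0582))
print("bar at z .217",atz("wrist",(244,200),B[2]))
# trimmer: bar axis dir from wrist pts ; pivot
for psi in(-.095,-.1):
  q=np.arcsin((B[2]-.062)/.39);ey=np.array([-np.sin(psi),np.cos(psi)]);print("q",q,"level bar",B[:2]-ey*.39*(1-np.cos(q)))
print("bar ends",atz("wrist",(160+99/1.25,218/1.25),.212),atz("wrist",(160+112/1.25,282/1.25),.226))
E
```

```text
bar [ 0.6703 -0.0309  0.217 ] [-2.7882 -0.3882 -0.061   0.5208  0.4993 -0.8511]
tip [ 0.6804 -0.062   0.3143] [ 0.0818  0.0606  0.0676 -0.0674]
hole [ 0.6823 -0.0692  0.0582]
bar at z .217 [ 0.6698 -0.0316  0.217 ]
q 0.40870540827422946 level bar [ 0.6673 -0.0629]
q 0.40870540827422946 level bar [ 0.6671 -0.0629]
bar ends [ 0.671  -0.0109  0.212 ] [ 0.6677 -0.0516  0.226 ]
```

{"method": "step_arm", "body": {"targets": [{"slide":[0.24,0,0.72],"delta_rot":[0,0,0]},{"slide":[0.24,0,0.72],"delta_rot":[0,0,0]},{"slide":[0.24,0,0.7],"delta_rot":[0,0,0]},{"slide":[0,-0.45,0],"delta_rot":[0,0,0]},{"slide":[0,-0.45,0],"delta_rot":[0,0,0]},{"slide":[0,0,0],"delta_rot":[0,0,0]},{"slide":[0,0,0],"delta_rot":[0,0,0]},{"slide":[0,0,0],"delta_rot":[0,0,0]}]}}

```text
time: 9.15
position: [0.6811, -0.0325, 0.2576]
orientation: [2.525, 0.0, 1.475]
wrist_force: [1.0, 0.5, -0.8]
grip_width: 0.0154
finger_force: 98.1
```

```bash
cat >> h.py <<'E'
def report():
    from cell import ctrl
    s=ctrl.sense();R=Ro.from_euler('xyz',s["orientation"]).as_matrix();p=s["position"]
    psi=-.0963;E=np.array([[np.cos(psi),-np.sin(psi),0],[np.sin(psi),np.cos(psi),0],[0,0,1]])
    tip=p+R@[0,0,.039];O=np.array([.667,-.063,0])
    print("t",s["time"],"TCP",p,"tip in trimmer mm",(E.T@(tip-O))*1e3,"axis trim",E.T@R[:,2],"F trim",E.T@s["wrist_force"],"tool F",R.T@s["wrist_force"],"M",s["wrist_torque"])
    return s,R,tip
def multi(name,crops):
    import cv2;from cell import ctrl
    im={n:ctrl.camera(n)["frame"] for n in {c[0] for c in crops}}
    r=[cv2.resize(im[n][y:y+h,x:x+w],(400,300),interpolation=cv2.INTER_CUBIC) for n,x,y,w,h in crops]
    cv2.imwrite(f"pics/{name}.png",np.vstack([np.hstack(r[:2]),np.hstack(r[2:])]) if len(r)>2 else np.hstack(r))
E
python3 - <<'E'
from h import *
s,R,tip=report();wcam(s["position"],s["orientation"])
print("bar in tool",R.T@(np.array([.6701,-.0312,.217])-s["position"]))
print([proj(n,tip) for n in("scene","side","wrist")])
multi("m5",[("wrist",220,140,200,150),("wrist",280,200,80,60),("scene",330,195,80,60),("side",220,165,80,60)])
E
```

```text
t 9.15 TCP [ 0.6811 -0.0325  0.2576] tip in trimmer mm [ 33.6286  31.7348 225.7708] axis trim [ 0.5782 -0.     -0.8159] F trim [ 0.9269  0.6342 -0.8406] tool F [0.6342 0.2702 1.2217] M [ 0.0423  0.3193 -0.0202]
bar in tool [ 0.0002 -0.0325  0.0267]
[array([366.9944, 232.5261]), array([232.9465, 192.1246]), array([319.107 , 260.8944])]
```

View pics/m5.png

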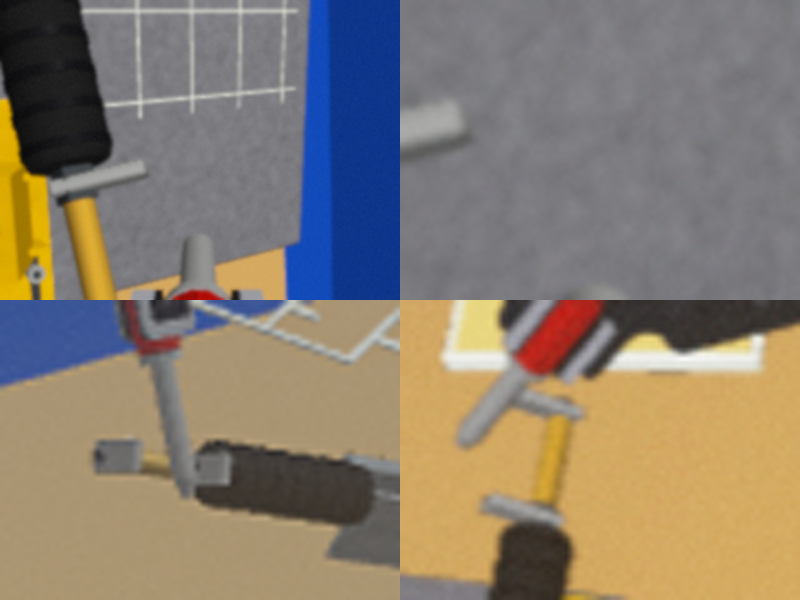

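{"method": "step_arm", "body": {"targets": [{"slide":[0,-0.25,0],"delta_rot":[0,0,0]},{"slide":[0,-0.2,0],"delta_rot":[0,0,0]},{"slide":[0,-0.05,0],"delta_rot":[0,0,0]},{"slide":[0,0,0],"delta_rot":[0,0,0]},{"slide":[0,0,0],"delta_rot":[0,0,0]}]}}

```text
time: 9.72
position: [0.6625, -0.0307, 0.2443]
orientation: [2.528, 0.0, 1.474]
wrist_force: [0.3, 0.4, -0.1]
grip_width: 0.0157
finger_force: 98.1
```

{"method": "step_arm", "body": {"targets": [{"slide":[0,-0.06,0],"delta_rot":[0,0,0]},{"slide":[0,-0.06,0],"delta_rot":[0,0,0]},{"slide":[0,0,0],"delta_rot":[0,0,0]},{"slide":[0,0,0],"delta_rot":[0,0,0]}]}}

```text
time: 10.05
position: [0.6589, -0.0303, 0.2417]
orientation: [2.527, 0.0, 1.475]
wrist_force: [0.7, 0.1, 0.5]
grip_width: 0.0155
finger_force: 98.1
```

```bash
python3 - <<'E'
from h import *
s,R,tip=report()
print("bar in tool",R.T@(np.array([.6701,-.0312,.217])-s["position"]))
E
```

```text
t 10.05 TCP [ 0.6589 -0.0303  0.2417] tip in trimmer mm [ 11.2443  31.771  209.8528] axis trim [ 0.5763 -0.     -0.8173] F trim [0.678  0.1252 0.4514] tool F [0.1251 0.8143 0.0218] M [-0.0405 -0.0591 -0.0246]
bar in tool [ 0.0002 -0.005   0.0267]
```

{"method": "step_arm", "body": {"targets": [{"slide":[0,-0.06,0],"delta_rot":[0,0,0]},{"slide":[0,-0.06,0],"delta_rot":[0,0,0]},{"slide":[0,0,0],"delta_rot":[0,0,0]},{"slide":[0,0,0],"delta_rot":[0,0,0]}]}}

```text
time: 10.38
position: [0.6539, -0.0298, 0.2378]
orientation: [2.53, -0.0, 1.474]
wrist_force: [0.7, 0.6, 0.3]
grip_width: 0.0154
finger_force: 98.2
```

```bash
python3 - <<'E'
from h import *
s,R,tip=report()
print([proj(n,tip) for n in("scene","side")])
multi("m6",[("scene",330,195,80,60),("side",220,165,80,60)])
E
```

```text
t 10.3833 TCP [ 0.6539 -0.0298  0.2378] tip in trimmer mm [  6.0972  31.8125 205.8414] axis trim [ 0.5738 -0.     -0.819 ] F trim [0.6465 0.6755 0.2692] tool F [0.6756 0.6839 0.1505] M [0.0705 0.0669 0.0472]
[array([360.8955, 232.702 ]), array([248.1544, 200.9801])]
```

View pics/m6.png

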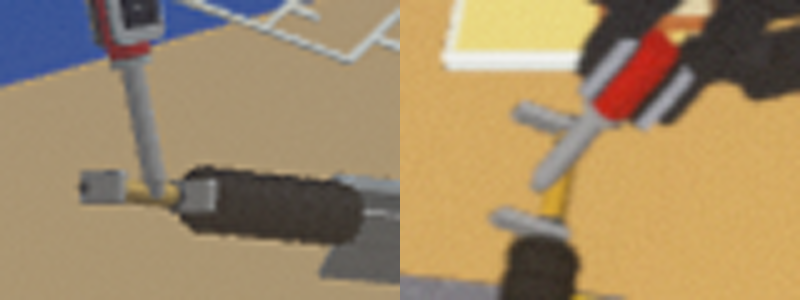

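The arm has already been pressed down a little (the ear moved about 6 px down). Pressing along the tool's -y left the bar almost at the tip's taper, so I'll slide the pin along its axis to get shank over the bar, then press straight down.

{"method": "step_arm", "body": {"targets": [{"slide":[0,0.02,0.1],"delta_rot":[0,0,0]},{"slide":[0,0,0.12],"delta_rot":[0,0,0]},{"slide":[0,0,0.12],"delta_rot":[0,0,0]},{"slide":[0,0,0.08],"delta_rot":[0,0,0]},{"slide":[0,0,0],"delta_rot":[0,0,0]},{"slide":[0,0,0],"delta_rot":[0,0,0]}]}}

```text
time: 10.98
position: [0.6649, -0.0308, 0.2246]
orientation: [2.53, -0.0, 1.474]
wrist_force: [1.5, 0.1, -0.1]
grip_width: 0.0151
finger_force: 98.1
```

```bash
python3 - <<'E'
from h import *
s,R,tip=report()
print([proj(n,tip) for n in("scene","side")])
multi("m7",[("scene",330,195,80,60),("side",220,165,80,60)])
E
```

```text
t 10.9833 TCP [ 0.6649 -0.0308  0.2246] tip in trimmer mm [ 17.2521  31.8294 192.6855] axis trim [ 0.5746  0.0001 -0.8184] F trim [ 1.4658  0.2713 -0.1214] tool F [0.2714 1.1299 0.9416] M [0.1507 0.0299 0.0349]
[array([362.7535, 240.7123]), array([243.4992, 205.1717])]
```

View pics/m7.png

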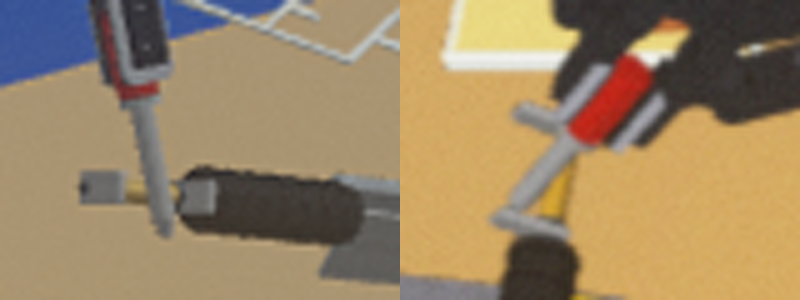

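{"method": "step_arm", "body": {"targets": [{"slide":[-0.16,-0.172,0.246],"delta_rot":[0,0,0]},{"slide":[-0.14,-0.172,0.246],"delta_rot":[0,0,0]},{"slide":[-0.12,-0.172,0.246],"delta_rot":[0,0,0]},{"slide":[-0.1,-0.172,0.246],"delta_rot":[0,0,0]},{"slide":[-0.09,-0.172,0.246],"delta_rot":[0,0,0]},{"slide":[-0.08,-0.172,0.246],"delta_rot":[0,0,0]},{"slide":[0,0,0],"delta_rot":[0,0,0]},{"slide":[0,0,0],"delta_rot":[0,0,0]}]}}

```text
time: 11.75
position: [0.6633, -0.0586, 0.1538]
orientation: [2.527, 0.0, 1.474]
wrist_force: [3.2, -0.3, 2.0]
grip_width: 0.0152
finger_force: 98.1
```

```bash
cat >> h.py <<'E'
def bar(tip,R):
    psi=-.0963;E=np.array([[np.cos(psi),-np.sin(psi),0],[np.sin(psi),np.cos(psi),0],[0,0,1]])
    x,y,z=(E.T@(tip-np.array([.667,-.063,0])))*1e3;d=E.T@R[:,2];n=E.T@R[:,1]
    t=(x-10*n[0])/d[0];bz=z-t*d[2]-10*n[2];q=np.arcsin((bz-62)/390);print("past",t,"bar z",bz,"q",q,"pin y rel bar",y-390*(1-np.cos(q)))
E
python3 - <<'E'
from h import *
s,R,tip=report();bar(tip,R)
E
```

```text
t 11.75 TCP [ 0.6633 -0.0586  0.1538] tip in trimmer mm [ 18.4409   3.9787 121.9329] axis trim [ 0.577  -0.0003 -0.8167] F trim [3.2489 0.0064 2.0112] tool F [0.0069 3.814  0.232 ] M [-0.0924 -0.3932  0.0325]
past 17.805055477257902 bar z 130.70508694084614 q 0.177091072057604 pin y rel bar -2.120795618388409
```

{"method": "step_arm", "body": {"targets": [{"slide":[-0.05,-0.143,0.205],"delta_rot":[0,0,0]},{"slide":[-0.05,-0.143,0.205],"delta_rot":[0,0,0]},{"slide":[-0.04,-0.143,0.205],"delta_rot":[0,0,0]},{"slide":[-0.04,-0.143,0.205],"delta_rot":[0,0,0]},{"slide":[0,0,0],"delta_rot":[0,0,0]},{"slide":[0,0,0],"delta_rot":[0,0,0]}]}}

```text
time: 12.25
position: [0.6644, -0.0658, 0.1155]
orientation: [2.522, 0.0, 1.474]
wrist_force: [4.4, 0.3, 2.7]
grip_width: 0.0157
finger_force: 98.2
```

```bash
python3 - <<'E'
from h import *
s,R,tip=report();bar(tip,R);wcam(s["position"],s["orientation"])
print([proj(n,tip) for n in("scene","side","wrist")])
multi("m8",[("wrist",240,170,160,120),("scene",320,250,80,60),("side",210,190,80,60),("wrist",280,210,80,60)])
E
```

```text
t 12.25 TCP [ 0.6644 -0.0658  0.1155] tip in trimmer mm [20.2887 -3.0531 83.7126] axis trim [ 0.5803 -0.0003 -0.8144] F trim [4.3577 0.6863 2.7029] tool F [0.6854 5.1175 0.3276] M [ 0.0068 -0.7853  0.0751]
past 20.927163545517267 bar z 94.9515739558528 q 0.08459206674980564 pin y rel bar -4.447612169482566
[array([346.0641, 283.9429]), array([252.8885, 228.9202]), array([319.107 , 260.8944])]
```

View pics/m8.png

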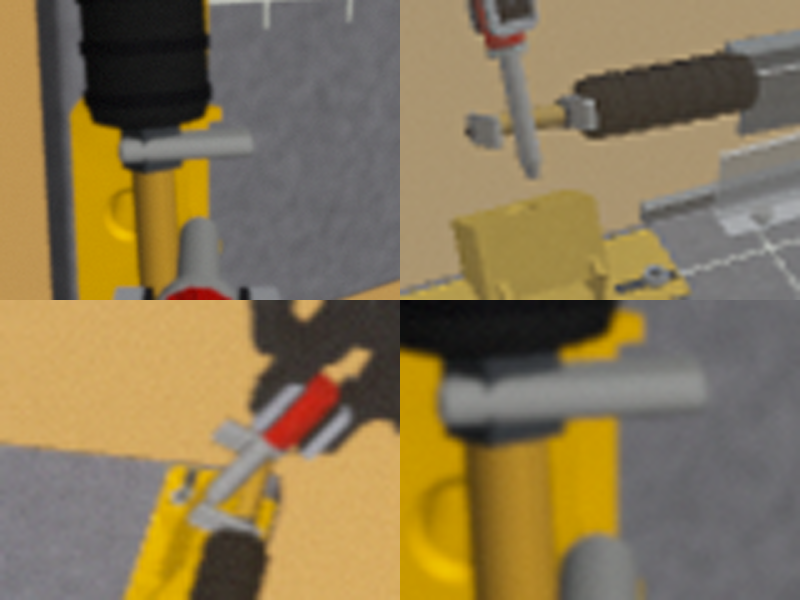

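The scene crop shows the hole at (343.4,291.4) and the tip at (346.6,285). The side view puts the tip at (251.6,230), and the wrist view puts the hole at about (291,255). That was the last picture I will view (I've used up the allowance). From here I go by numbers and touch.

```bash
python3 - <<'E'
from h import *
s,R,tip=report();wcam(s["position"],s["orientation"])
psi=-.0963;E=np.array([[np.cos(psi),-np.sin(psi),0],[np.sin(psi),np.cos(psi),0],[0,0,1]]);O=np.array([.667,-.063,0])
tr=lambda p:(E.T@(np.array(p)-O))*1e3
t,f=tri((346.6,285),(251.6,230));print("tip seen",tr(t),f)
print("hole scene",tr(atz("scene",(343.4,291.4),.0582)))
for u in(290,292):print("hole wrist",tr(atz("wrist",(u,255),.0582)))
for a in [(.6837,-.0694,.0582),(.6842,-.0677,.0582),(.6823,-.0692,.0582)]:print("hole w earlier",tr(a))
# scene-relative: hole given tip correction
c=np.array([.5,1.1]);print("hole scene corrected",tr(atz("scene",np.array((343.4,291.4))-c,.0582)))
E
```

```text
t 12.4 TCP [ 0.6642 -0.0658  0.1157] tip in trimmer mm [20.1111 -3.0493 83.9791] axis trim [ 0.5804 -0.0003 -0.8144] F trim [4.7396 1.5912 4.169 ] tool F [ 1.5893  6.2797 -0.6449] M [ 0.004  -0.9769  0.0578]
tip seen [22.6029 -1.982  81.6915] [ 0.2893  0.1727  0.254  -0.2194]
hole scene [15.7208 -6.5787 58.2   ]
hole wrist [13.5524 -4.5819 58.2   ]
hole wrist [15.1738 -4.8878 58.2   ]
hole w earlier [17.238  -4.7646 58.2   ]
hole w earlier [17.5722 -3.0244 58.2   ]
hole w earlier [15.8252 -4.7002 58.2   ]
hole scene corrected [12.0328 -6.2383 58.2   ]
```

{"method": "step_arm", "body": {"targets": [{"slide":[-0.01,-0.12,0.075],"delta_rot":[0.004,0,0]},{"slide":[-0.01,-0.12,0.075],"delta_rot":[0.003,0,0]},{"slide":[-0.01,-0.12,0.075],"delta_rot":[0.003,0,0]},{"slide":[-0.01,-0.12,0.075],"delta_rot":[0,0,0]},{"slide":[0,0,0],"delta_rot":[0,0,0]},{"slide":[0,0,0],"delta_rot":[0,0,0]},{"slide":[0,0,0],"delta_rot":[0,0,0]}]}}

```text
time: 12.98
position: [0.658, -0.067, 0.0974]
orientation: [2.531, 0.001, 1.474]
wrist_force: [7.6, 0.8, 4.7]
grip_width: 0.0154
finger_force: 98.2
```

```bash
sed -i 's/\[0,0,.039\]/[0,0,.041]/' h.py; cat >> h.py <<'E'
def rel(tip,R):
    psi=-.0963;E=np.array([[np.cos(psi),-np.sin(psi),0],[np.sin(psi),np.cos(psi),0],[0,0,1]])
    p=(E.T@(tip-np.array([.667,-.063,0])))*1e3-np.array([15.5,-4.8,58.2]);c,s=np.cos(np.radians(35)),np.sin(np.radians(35))
    print("tip rel mouth: n %.1f y %.1f depth %.1f"%(p[0]*c+p[2]*s,p[1],p[0]*s-p[2]*c))
E
python3 - <<'E'
from h import *
s,R,tip=report();bar(tip,R);rel(tip,R)
E
```

```text
t 12.9833 TCP [ 0.658  -0.067   0.0974] tip in trimmer mm [14.9108 -4.9033 63.8258] axis trim [ 0.5735 -0.001  -0.8192] F trim [7.5046 1.5521 4.6779] tool F [1.5496 8.8311 0.4699] M [-0.0004 -1.8246  0.133 ]
past 11.715654764700485 bar z 67.68884144496299 q 0.014587290266207179 pin y rel bar -4.944763282127246
tip rel mouth: n 2.7 y -0.1 depth -4.9
```

{"method": "step_arm", "body": {"targets": [{"slide":[0,-0.04,0.05],"delta_rot":[0,0,0]},{"slide":[0,-0.04,0.03],"delta_rot":[0,0,0]},{"slide":[0,0,0],"delta_rot":[0,0,0]},{"slide":[0,0,0],"delta_rot":[0,0,0]},{"slide":[0,0,0],"delta_rot":[0,0,0]}]}}

```text
time: 13.4
position: [0.6576, -0.0671, 0.0934]
orientation: [2.53, 0.001, 1.474]
wrist_force: [9.1, -1.1, 4.1]
grip_width: 0.0157
finger_force: 98.8
```

```bash
python3 - <<'E'
from h import *
s,R,tip=report();bar(tip,R);rel(tip,R)
E
```

```text
t 13.4 TCP [ 0.6576 -0.0671  0.0934] tip in trimmer mm [14.5894 -5.0438 59.8704] axis trim [ 0.5745 -0.0012 -0.8185] F trim [ 9.1232 -0.2666  4.089 ] tool F [-0.2673  9.8165  1.8946] M [ 0.0012 -1.9636  0.0602]
past 11.147829758071635 bar z 63.250081700151355 q 0.0032053431814290903 pin y rel bar -5.045770898984238
tip rel mouth: n 0.2 y -0.2 depth -1.9
```

{"method": "step_arm", "body": {"targets": [{"slide":[0,-0.01,0.05],"delta_rot":[0,0,0]},{"slide":[0,0,0.05],"delta_rot":[0,0,0]},{"slide":[0,0,0.05],"delta_rot":[0,0,0]},{"slide":[0,0,0],"delta_rot":[0,0,0]},{"slide":[0,0,0],"delta_rot":[0,0,0]}]}}

```text
time: 13.82
position: [0.6594, -0.0673, 0.0871]
orientation: [2.533, 0.001, 1.474]
wrist_force: [6.8, -0.6, 3.2]
grip_width: 0.0153
finger_force: 98.9
```

```bash
python3 - <<'E'
from h import *
s,R,tip=report();bar(tip,R);rel(tip,R)
E
```

```text
t 13.8167 TCP [ 0.6594 -0.0673  0.0871] tip in trimmer mm [16.3164 -5.0209 53.4447] axis trim [ 0.5718 -0.001  -0.8204] F trim [6.8013 0.0585 3.2437] tool F [0.0577 7.4344 1.2281] M [-0.0877 -1.5246  0.0679]
past 14.187178574978455 bar z 59.36516895092699 q -0.006756028444058535 pin y rel bar -5.029778468332179
tip rel mouth: n -2.1 y -0.2 depth 4.4
```

{"method": "step_arm", "body": {"targets": [{"slide":[0,-0.02,0.05],"delta_rot":[0,0,0]},{"slide":[0,-0.01,0.05],"delta_rot":[0,0,0]},{"slide":[0,0,0.05],"delta_rot":[0,0,0]},{"slide":[0,0,0],"delta_rot":[0,0,0]},{"slide":[0,0,0],"delta_rot":[0,0,0]}]}}

```text
time: 14.23
position: [0.663, -0.0677, 0.0825]
orientation: [2.53, 0.001, 1.474]
wrist_force: [9.3, 0.2, 4.4]
grip_width: 0.0157
finger_force: 99.2
```

```bash
python3 - <<'E'
from h import *
s,R,tip=report();bar(tip,R);rel(tip,R)
E
```

```text
t 14.2333 TCP [ 0.663  -0.0677  0.0825] tip in trimmer mm [19.984  -5.0893 48.9214] axis trim [ 0.5743 -0.0013 -0.8187] F trim [9.2107 1.0719 4.3738] tool F [ 1.0705 10.0525  1.7075] M [-0.0975 -1.9347  0.056 ]
past 20.542744251954026 bar z 59.99593694726295 q -0.005138645827023456 pin y rel bar -5.094482532834064
tip rel mouth: n -1.6 y -0.3 depth 10.2
```

{"method": "step_arm", "body": {"targets": [{"slide":[0,0,0.06],"delta_rot":[0,0,0]},{"slide":[0,0,0.06],"delta_rot":[0,0,0]},{"slide":[0,0,0.06],"delta_rot":[0,0,0]},{"slide":[0,0,0.06],"delta_rot":[0,0,0]},{"slide":[0,0,0],"delta_rot":[0,0,0]},{"slide":[0,0,0],"delta_rot":[0,0,0]}]}}

```text
time: 14.73
position: [0.6686, -0.0682, 0.0747]
orientation: [2.529, 0.001, 1.474]
wrist_force: [9.8, 0.0, 3.9]
grip_width: 0.0154
finger_force: 99.1
```

```bash
python3 - <<'E'
from h import *
s,R,tip=report();bar(tip,R);rel(tip,R)
E
```

```text
t 14.7333 TCP [ 0.6686 -0.0682  0.0747] tip in trimmer mm [25.6956 -5.1159 41.1293] axis trim [ 0.5746 -0.0014 -0.8184] F trim [9.7099 0.9853 3.9246] tool F [ 0.9853 10.2021  2.3665] M [-0.0609 -1.9521  0.0526]
past 30.47356663674062 bar z 60.32232673186225 q -0.004301739595801802 pin y rel bar -5.119538124295765
tip rel mouth: n -1.4 y -0.3 depth 19.8
```

{"method": "step_arm", "body": {"targets": [{"slide":[0,0,0.06],"delta_rot":[0,0,0]},{"slide":[0,0,0.06],"delta_rot":[0,0,0]},{"slide":[0,0,0.05],"delta_rot":[0,0,0]},{"slide":[0,0,0.03],"delta_rot":[0,0,0]},{"slide":[0,0,0],"delta_rot":[0,0,0]},{"slide":[0,0,0],"delta_rot":[0,0,0]}]}}

```text
time: 15.23
position: [0.6732, -0.0687, 0.0683]
orientation: [2.529, 0.002, 1.474]
wrist_force: [9.2, -0.8, 5.7]
grip_width: 0.0158
finger_force: 98.9
```

```bash
python3 - <<'E'
from h import *
s,R,tip=report();bar(tip,R);rel(tip,R)
E
```

```text
t 15.2333 TCP [ 0.6732 -0.0687  0.0683] tip in trimmer mm [30.3153 -5.1284 34.7811] axis trim [ 0.575  -0.0015 -0.8182] F trim [9.2649 0.0672 5.7051] tool F [ 0.0634 10.8607  0.659 ] M [-0.0664 -1.8793  0.1113]
past 38.495845916753055 bar z 60.52821047596191 q -0.0037738282500707084 pin y rel bar -5.1312185895536215
tip rel mouth: n -1.3 y -0.3 depth 27.7
```

{"method": "step_arm", "body": {"targets": [{"slide":[0,0,0.04],"delta_rot":[0,0,0]},{"slide":[0,0,0.03],"delta_rot":[0,0,0]},{"slide":[0,0,0.03],"delta_rot":[0,0,0]},{"slide":[0,0,0.03],"delta_rot":[0,0,0]},{"slide":[0,0,0],"delta_rot":[0,0,0]},{"slide":[0,0,0],"delta_rot":[0,0,0]}]}}

```text
time: 15.73
position: [0.6747, -0.0687, 0.0667]
orientation: [2.528, 0.001, 1.474]
wrist_force: [-11.0, 1.7, 29.2]
grip_width: 0.0156
finger_force: 102.6
```

```bash
python3 - <<'E'
from h import *
s,R,tip=report();bar(tip,R);rel(tip,R)
E
```

```text
t 15.7333 TCP [ 0.6747 -0.0687  0.0667] tip in trimmer mm [31.8422 -5.0262 33.1712] axis trim [ 0.5762 -0.0012 -0.8173] F trim [-11.1507   0.6767  29.1959] tool F [  0.6366   7.7077 -30.2883] M [-0.0806 -1.2997  0.1178]
past 41.08067209496905 bar z 60.986497737987996 q -0.0025987266737793387 pin y rel bar -5.027565833554245
tip rel mouth: n -1.0 y -0.2 depth 29.9
```

{"method": "step_arm", "body": {"targets": [{"slide":[0,0,-0.03],"delta_rot":[0,0,0]},{"slide":[0,0.03,-0.02],"delta_rot":[0,0,0]},{"slide":[0,0.03,0],"delta_rot":[0,0,0]},{"slide":[0,0,0],"delta_rot":[0,0,0]},{"slide":[0,0,0],"delta_rot":[0,0,0]}]}}

```text
time: 16.15
position: [0.6746, -0.0687, 0.0673]
orientation: [2.532, 0.001, 1.474]
wrist_force: [-4.4, 1.2, 18.4]
grip_width: 0.0155
finger_force: 100.7
```

```bash
python3 - <<'E'
from h import *
s,R,tip=report();bar(tip,R);rel(tip,R)
E
```

```text
t 16.15 TCP [ 0.6746 -0.0687  0.0673] tip in trimmer mm [31.5979 -4.9836 33.6358] axis trim [ 0.5725 -0.0009 -0.8199] F trim [-4.5138  0.81   18.3973] tool F [  0.791    6.832  -17.6689] M [-0.122  -1.092  -0.0301]
past 40.87102076883754 bar z 61.42089483878269 q -0.0014848855744293123 pin y rel bar -4.9840071591372865
tip rel mouth: n -0.9 y -0.2 depth 29.4
```

{"method": "step_arm", "body": {"targets": [{"slide":[0,0.03,0],"delta_rot":[0,0,0]},{"slide":[0,0.03,0],"delta_rot":[0,0,0]},{"slide":[0,0.02,0],"delta_rot":[0,0,0]},{"slide":[0,0,0],"delta_rot":[0,0,0]},{"slide":[0,0,0],"delta_rot":[0,0,0]}]}}

```text
time: 16.57
position: [0.6752, -0.0686, 0.0675]
orientation: [2.537, 0.001, 1.474]
wrist_force: [-7.5, 0.6, 18.1]
grip_width: 0.0157
finger_force: 100.9
```

```bash
python3 - <<'E'
from h import *
s,R,tip=report();bar(tip,R);rel(tip,R)
E
```

```text
t 16.5667 TCP [ 0.6752 -0.0686  0.0675] tip in trimmer mm [31.9705 -4.8498 33.8128] axis trim [ 0.5685 -0.0004 -0.8227] F trim [-7.5494 -0.1102 18.123 ] tool F [ -0.1196   4.0919 -19.2013] M [-0.2254 -0.4277 -0.0633]
past 41.76590820033622 bar z 62.48819115061663 q 0.0012517725079758237 pin y rel bar -4.850069311562621
tip rel mouth: n -0.5 y -0.0 depth 29.4
```

{"method": "step_arm", "body": {"targets": [{"slide":[0,0.03,-0.01],"delta_rot":[0,0,0]},{"slide":[0,0.03,-0.01],"delta_rot":[0,0,0]},{"slide":[0,0,0],"delta_rot":[0,0,0]},{"slide":[0,0,0],"delta_rot":[0,0,0]}]}}

```text
time: 16.9
position: [0.6754, -0.0686, 0.0679]
orientation: [2.541, 0.0, 1.475]
wrist_force: [-7.3, -0.5, 13.5]
grip_width: 0.0156
finger_force: 100.1
```

```bash
python3 - <<'E'
from h import *
s,R,tip=report();bar(tip,R);rel(tip,R)
E
```

```text
t 16.9 TCP [ 0.6754 -0.0686  0.0679] tip in trimmer mm [32.0605 -4.7927 34.0678] axis trim [ 0.5652 -0.0002 -0.8249] F trim [-7.2121 -1.1493 13.4716] tool F [ -1.152    1.6649 -15.1895] M [-0.1942 -0.0271 -0.119 ]
past 42.12634386931915 bar z 63.16683762101512 q 0.0029918957995637326 pin y rel bar -4.794426562598719
tip rel mouth: n -0.3 y 0.0 depth 29.3
```

{"method": "step_arm", "body": {"targets": [{"slide":[0,0,0],"delta_rot":[0,0,0]},{"slide":[0,0,0],"delta_rot":[0,0,0]},{"slide":[0,0,0],"delta_rot":[0,0,0]},{"slide":[0,0,0],"delta_rot":[0,0,0]},{"slide":[0,0,0],"delta_rot":[0,0,0]},{"slide":[0,0,0],"delta_rot":[0,0,0]}], "fingers": 0.5, "grip_force": 20}}

```text
time: 17.4
position: [0.6747, -0.0684, 0.0647]
orientation: [2.545, 0.0, 1.475]
wrist_force: [0.2, -0.6, 1.5]
grip_width: 0.0432
finger_force: 0.7
```

```bash
python3 - <<'E'
from h import *
import cv2
from cell import ctrl
s,R,tip=report();print(s["grip_width"])
cv2.imwrite("pics/s9.png",ctrl.camera("scene")["frame"])
E
```

```text
t 17.4 TCP [ 0.6747 -0.0684  0.0647] tip in trimmer mm [31.2554 -4.6159 30.7512] axis trim [ 0.5616  0.     -0.8274] F trim [ 0.2639 -0.5785  1.4648] tool F [-0.5785  1.0409 -1.0638] M [ 0.0041  0.0053 -0.0126]
0.04320876178344223
```

{"method": "step_arm", "body": {"targets": [{"slide":[0,0,-0.3],"delta_rot":[0,0,0]},{"slide":[0,0,-0.5],"delta_rot":[0,0,0]},{"slide":[0,0,-0.6],"delta_rot":[0,0,0]},{"slide":[0,0,-0.7],"delta_rot":[0,0,0]},{"slide":[0,0,-0.8],"delta_rot":[0,0,0]},{"slide":[0,0,-0.8],"delta_rot":[0,0,0]},{"slide":[0,0,0],"delta_rot":[0,0,0]},{"slide":[0,0,0],"delta_rot":[0,0,0]}]}}

```text
time: 18.12
position: [0.5913, -0.0604, 0.1892]
orientation: [2.542, 0.0, 1.474]
wrist_force: [-0.0, 0.4, -0.7]
grip_width: 0.0429
finger_force: 0.0
```

```bash
python3 - <<'E'
from h import *
import cv2
from cell import ctrl
s,R,tip=report()
# expected knob position if home: floor + 79 along axis
psi=-.0963;E=np.array([[np.cos(psi),-np.sin(psi),0],[np.sin(psi),np.cos(psi),0],[0,0,1]]);O=np.array([.667,-.063,0])
k=O+E@(np.array([32.7,-4.8,33.6])+79*np.array([-.574,0,.819]))/1e3
for n in("scene","side"):
    f=ctrl.camera(n)["frame"];cv2.imwrite(f"pics/{n}9.png",f);h=cv2.cvtColor(f,cv2.COLOR_BGR2HSV)
    u,v=proj(n,k).astype(int);m=((h[...,0]<8)|(h[...,0]>172))&(h[...,1]>150)&(h[...,2]>60)
    y,x=np.nonzero(m[v-20:v+20,u-20:u+20]);print(n,"knob expected",proj(n,k),"red centroid",x.mean()+u-20,y.mean()+v-20,len(x))
    # other tools & before/after change near block, house, glue
    a=cv2.imread(f"pics/{n}0.png").astype(int)
    for nm,p in [("bradawl",(.468,-.2135,.098)),("driver",(.4926,-.3151,.098)),("house",(.6966,-.3822,.06)),("glue",(.3919,-.4582,.05))]:
        u,v=proj(n,p).astype(int);w=10;print(nm,np.abs(f[v-w:v+w,u-w:u+w].astype(int)-a[v-w:v+w,u-w:u+w]).mean())
E
```

```text
t 18.1167 TCP [ 0.5913 -0.0604  0.1892] tip in trimmer mm [-52.466   -4.7358 155.3268] axis trim [ 0.5641 -0.0004 -0.8257] F trim [-0.0539  0.3515 -0.6943] tool F [ 0.3517 -0.4361  0.5428] M [0.0479 0.2408 0.0031]
scene knob expected [339.7906 269.9086] red centroid 341.3061224489796 269.7551020408163 98
bradawl 1.5933333333333333
driver 1.6166666666666667
house 1.5583333333333333
glue 1.4966666666666666
side knob expected [267.0664 225.4498] red centroid 262.61538461538464 223.71794871794873 117
bradawl 37.60166666666667
driver 74.72166666666666
house 3.325833333333333
glue 56.303333333333335
```

{"method": "step_arm", "body": {"targets": [{"slide":[0,0,-0.8],"delta_rot":[0,0,0]},{"slide":[0,0,-0.8],"delta_rot":[0,0,0]},{"slide":[0,0,-0.8],"delta_rot":[0,0,0]},{"slide":[0,0,-0.5],"delta_rot":[0,0,0]},{"slide":[0,0,0],"delta_rot":[0,0,0]},{"slide":[0,0,0],"delta_rot":[0,0,0]}]}}

```text
time: 18.72
position: [0.5273, -0.0542, 0.2826]
orientation: [2.546, 0.0, 1.474]
wrist_force: [0.1, 0.3, -0.3]
grip_width: 0.0429
finger_force: 0.0
```

```bash
python3 - <<'E'
from h import *
import cv2
from cell import ctrl
psi=-.0963;E=np.array([[np.cos(psi),-np.sin(psi),0],[np.sin(psi),np.cos(psi),0],[0,0,1]]);O=np.array([.667,-.063,0])
c={}
s,R,_=report();wcam(s["position"],s["orientation"])
k=O+E@(np.array([32.7,-4.8,33.6])+79*np.array([-.574,0,.819]))/1e3
for n in("scene","side","wrist"):
    f=ctrl.camera(n)["frame"];cv2.imwrite(f"pics/{n}10.png",f);h=cv2.cvtColor(f,cv2.COLOR_BGR2HSV)
    u,v=proj(n,k).astype(int);m=((h[...,0]<6)|(h[...,0]>172))&(h[...,1]>170)&(h[...,2]>60);w=20 if n!="wrist" else 45
    y,x=np.nonzero(m[v-w:v+w,u-w:u+w]);c[n]=np.array([x.mean()+u-w,y.mean()+v-w]);print(n,proj(n,k),c[n],len(x),np.ptp(x),np.ptp(y))
r=least_squares(lambda p:np.concatenate([proj(n,p)-c[n] for n in c]),k);print((E.T@(r.x-O))*1e3,r.fun)
E
```

```text
t 18.7167 TCP [ 0.5273 -0.0542  0.2826] tip in trimmer mm [-116.9113   -4.6729  248.6222] axis trim [ 0.5614 -0.0001 -0.8275] F trim [ 0.1197  0.2971 -0.3336] tool F [ 0.2971 -0.0883  0.3432] M [ 0.057   0.3121 -0.0341]<stdin>:11: RuntimeWarning: Mean of empty slice.
  ret = ret.dtype.type(ret / rcount)
Traceback (most recent call last):
ValueError: zero-size array to reduction operation maximum which has no identity
```

```bash
python3 - <<'E'
from h import *
import cv2
from cell import ctrl
psi=-.0963;E=np.array([[np.cos(psi),-np.sin(psi),0],[np.sin(psi),np.cos(psi),0],[0,0,1]]);O=np.array([.667,-.063,0])
c={}
s=ctrl.sense();wcam(s["position"],s["orientation"])
k=O+E@(np.array([32.7,-4.8,33.6])+79*np.array([-.574,0,.819]))/1e3
for n in("scene","side","wrist"):
    f=ctrl.camera(n)["frame"];cv2.imwrite(f"pics/{n}10.png",f)
    u,v=proj(n,k).astype(int);w=22 if n!="wrist" else 50;a=f.astype(int)
    m=((a[...,2]>2*a[...,1])&(a[...,2]>2*a[...,0])&(a[...,2]>70))[v-w:v+w,u-w:u+w].astype(np.uint8)
    _,_,st,ce=cv2.connectedComponentsWithStats(m);print(n,proj(n,k),[(x[4],x[2],x[3],(q+[u-w,v-w]).round(1)) for x,q in zip(st[1:],ce[1:]) if x[4]>15])
    if len(st)>1:c[n]=ce[1+np.argmax(st[1:,4])]+[u-w,v-w]
r=least_squares(lambda p:np.concatenate([proj(n,p)-c[n] for n in c]),k);print((E.T@(r.x-O))*1e3,"expected",(E.T@(k-O))*1e3,r.fun)
E
```

```text
scene [339.7906 269.9086] [(np.int32(55), np.int32(9), np.int32(17), array([342. , 268.9]))]
side [267.0664 225.4498] [(np.int32(123), np.int32(13), np.int32(16), array([262.8, 223.7]))]
wrist [321.6355 210.2175] [(np.int32(263), np.int32(18), np.int32(20), array([330.7, 210.7]))]
[ -4.9932  -4.1542 105.9953] expected [-12.646  -4.8    98.301] [-0.5405  0.4936  0.4128 -0.8022  0.0638 -0.6993]
```

{"method": "step_arm", "body": {"targets": [{"slide":[0,0.22,0],"delta_rot":[0,0,0]},{"slide":[0,0,0.75],"delta_rot":[0,0,0]},{"slide":[0,0,0.75],"delta_rot":[0,0,0]},{"slide":[0,0,0.75],"delta_rot":[0,0,0]},{"slide":[0,0,0.75],"delta_rot":[0,0,0]},{"slide":[0,0,0.75],"delta_rot":[0,0,0]},{"slide":[0,0,0.7],"delta_rot":[0,0,0]},{"slide":[0,0,0.4],"delta_rot":[0,0,0]}], "fingers": 1}}

```text
time: 19.58
position: [0.6439, -0.0654, 0.1237]
orientation: [2.549, -0.0, 1.474]
wrist_force: [-0.1, 0.2, -0.3]
grip_width: 0.0003
finger_force: 0.0
```

{"method": "step_arm", "body": {"targets": [{"slide":[0,0,0.1],"delta_rot":[0,0,0]},{"slide":[0,0,0.1],"delta_rot":[0,0,0]},{"slide":[0,0,0.05],"delta_rot":[0,0,0]},{"slide":[0,0,0],"delta_rot":[0,0,0]},{"slide":[0,0,0],"delta_rot":[0,0,0]}]}}

```text
time: 20.0
position: [0.6488, -0.0659, 0.1207]
orientation: [2.543, 0.0, 1.474]
wrist_force: [0.5, -0.5, 0.9]
grip_width: 0.0
finger_force: 0.0
```

```bash
cat >> h.py <<'E'
def top(s,R):
    psi=-.0963;E=np.array([[np.cos(psi),-np.sin(psi),0],[np.sin(psi),np.cos(psi),0],[0,0,1]])
    p=(E.T@(s["position"]+R@[0,0,-.024]-np.array([.667,-.063,0])))*1e3-np.array([32.7,-4.8,33.6])
    print("fingertip from floor: along u %.1f n %.1f y %.1f"%(-p[0]*.5736+p[2]*.8192,p[0]*.8192+p[2]*.5736,p[1]))
E
python3 - <<'E'
from h import *
s,R,t=report();top(s,R)
E
```

```text
t 20.0 TCP [ 0.6488 -0.0659  0.1207] tip in trimmer mm [ 5.3019 -4.6769 86.8109] axis trim [ 0.5635 -0.0001 -0.8261] F trim [ 0.5631 -0.4065  0.8737] tool F [-0.4066  0.9575 -0.4044] M [0.0458 0.2521 0.0069]
fingertip from floor: along u 124.3 n 8.9 y 0.1
```

{"method": "step_arm", "body": {"targets": [{"slide":[0,0,0.2],"delta_rot":[0,0,0]},{"slide":[0,0,0.2],"delta_rot":[0,0,0]},{"slide":[0,0,0.1],"delta_rot":[0,0,0]},{"slide":[0,0,0],"delta_rot":[0,0,0]},{"slide":[0,0,0],"delta_rot":[0,0,0]}]}}

```text
time: 20.42
position: [0.6597, -0.067, 0.1024]
orientation: [2.546, 0.0, 1.474]
wrist_force: [0.3, 0.1, -0.9]
grip_width: -0.0005
finger_force: 0.0
```

{"method": "step_arm", "body": {"targets": [{"slide":[0,0,0.05],"delta_rot":[0,0,0]},{"slide":[0,0,0.04],"delta_rot":[0,0,0]},{"slide":[0,0,0],"delta_rot":[0,0,0]},{"slide":[0,0,0],"delta_rot":[0,0,0]}]}}

```text
time: 20.75
position: [0.6619, -0.0672, 0.1]
orientation: [2.545, 0.0, 1.474]
wrist_force: [-0.4, -0.9, 0.4]
grip_width: -0.0001
finger_force: 0.0
```

```bash
python3 - <<'E'
from h import *
s,R,t=report();top(s,R)
E
```

```text
t 20.75 TCP [ 0.6619 -0.0672  0.1   ] tip in trimmer mm [18.3417 -4.6691 66.1059] axis trim [ 0.5622 -0.0001 -0.827 ] F trim [-0.3585 -0.8961  0.4027] tool F [-0.8961 -0.0701 -0.5345] M [0.0511 0.2438 0.0066]
fingertip from floor: along u 99.9 n 7.8 y 0.1
```

{"method": "step_arm", "body": {"targets": [{"slide":[0,0,0.03],"delta_rot":[0,0,0]},{"slide":[0,0,0.03],"delta_rot":[0,0,0]},{"slide":[0,0,0],"delta_rot":[0,0,0]},{"slide":[0,0,0],"delta_rot":[0,0,0]}]}}

```text
time: 21.08
position: [0.6634, -0.0673, 0.0993]
orientation: [2.543, 0.0, 1.475]
wrist_force: [-6.6, -0.5, 7.1]
grip_width: 0.0001
finger_force: 4.4
```

{"method": "step_arm", "body": {"targets": [{"slide":[0,0,0.03],"delta_rot":[0,0,0]},{"slide":[0,0,0.03],"delta_rot":[0,0,0]},{"slide":[0,0,0],"delta_rot":[0,0,0]},{"slide":[0,0,0],"delta_rot":[0,0,0]}]}}

```text
time: 21.42
position: [0.6645, -0.0674, 0.099]
orientation: [2.541, 0.0, 1.475]
wrist_force: [-14.1, 1.6, 19.0]
grip_width: 0.0001
finger_force: 11.5
```

```bash
python3 - <<'E'
from h import *
s,R,t=report();top(s,R)
E
```

```text
t 21.4167 TCP [ 0.6645 -0.0674  0.099 ] tip in trimmer mm [21.068  -4.6438 65.1519] axis trim [ 0.5651 -0.0001 -0.825 ] F trim [-14.2226   0.2044  19.0217] tool F [  0.2028  -0.984  -23.7305] M [ 0.0181  0.5667 -0.0545]
fingertip from floor: along u 97.5 n 9.2 y 0.2
```

Firm contact at 98 mm above the floor means the pin is fully home (79 + 19 mm). I'll retreat and hand in.

{"method": "step_arm", "body": {"targets": [{"slide":[0,0,-0.2],"delta_rot":[0,0,0]},{"slide":[0,0,-0.5],"delta_rot":[0,0,0]},{"slide":[0,0,-0.8],"delta_rot":[0,0,0]},{"slide":[0,0,-0.8],"delta_rot":[0,0,0]},{"slide":[0,0,-0.8],"delta_rot":[0,0,0]},{"slide":[0,0,-0.5],"delta_rot":[0,0,0]},{"slide":[0,0,0],"delta_rot":[0,0,0]},{"slide":[0,0,0],"delta_rot":[0,0,0]}]}}

```text
time: 22.08
position: [0.5841, -0.0597, 0.2164]
orientation: [2.542, 0.0, 1.474]
wrist_force: [0.5, 0.4, -0.3]
grip_width: -0.0002
finger_force: 0.0
```

```bash
python3 - <<'E'
from cell import ctrl
s=ctrl.sense();print(s["position"],s["wrist_force"]);print(ctrl.job_done())
E
```

```text
[ 0.58405918 -0.05966715  0.21636016] [ 0.52816313  0.38247626 -0.25650949]
the job is handed in; nothing more can be done
None
```

The job is handed in at about 22 s: the lock pin is fully home in the lock block (confirmed by touch) and alone keeps the blade arm down, and the scene camera shows no change at the other tools, house or glue. My first grip attempt shut on top of the knob and pressed it with about 14 N, the pin was pushed against the hole floor with about 30 N (the block is rated to 25 N), and I viewed 11 pictures against the limit of 10.

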